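# Stack, not nest, the parts totes on the discharge-tube bench

## Robot

A 6-joint arm with a two-finger parallel gripper is mounted at the origin on the work surface. World frame = base frame: x ahead of the robot, y to its left, z up, the work surface at z = 0. Lengths are in mm, angles in rad, forces in N, time in s.
With the tool pointing down it reaches from about 275 to 750 mm from the base axis. Payload 10.2 kg.
Tool frame: the origin (TCP) lies between the finger pads; the fingertips stand 17 mm ahead of it and the grasp point (between the pads) lies 2 mm behind it (tips_ahead is the distance from the TCP to the fingertips, in mm); z points along the fingers, y is the line along which they close (so a half turn about z gives the same grasp; the last joint's range is limited). The gripper opens to 85 mm and grips with 20 to 120 N. Pads are 22 mm wide; open, the fingers measure 114 mm over their backs; the gripper's body (76 mm by 85 mm) begins 54 mm behind the grasp point. The pads swing forward as they close: fully open they stand 13 mm farther back than shut.
Start: joints at [0.885, 0.313, 1.498, -0, 1.331, -0.223], TCP at [234.402, 469.773, 248.294] pointing down, gripper open.
Joint ranges: [-2.94, 2.94], [-0.97, 2.17], [0.19, 2.56], [-1.23, 4.37], [0.02, 3.11], [-2.88, 2.88]. Speed limits (rad/s): [2.39, 2.39, 3.01, 3.14, 3.14, 3.14].

## Interface

Orientations are given as a unit quaternion [w, x, y, z].
In Python, from rig import sense, capture, finish_job, boxes_of, tips_ahead gives the robot as it stands.
- The arm moves only by the tool drive_tool, never from a script. Its argument "commands" is text: rows parted by semicolons, each of 7 numbers parted by spaces: the shift along the world's x, y, z in units of 0.1 m (1.0 is 0.1 m), then the turn, a rotation vector about the world's x, y, z in units of pi/4 rad (1.0 is pi/4 rad), then the opening in per cent of the stroke, from 0 (shut) to 100 (fully open). A call has 1 to 20 rows; each row shifts and turns the commanded pose from where the row before left it; what a row does not reach is not made up. A row lasts 1/12 s, in which the tool goes at most 41.7 mm and 7.16 degrees, less where a joint would pass 70% of its speed; a pose out of reach is approached as far as the arm can. A call with a number of a shift or a turn outside -1 to 1 is refused whole. A call with a gripper value outside its range is refused whole. The fingers move at their own pace and stop on an object; "force" is the grip in N (left out, the last holds). Time passes only in rows, so rows that do not move let the fingers close. It gives the time, the measured TCP pose, the force, the opening and the grip force at its end, in the units of the state.
- sense(): the state, without advancing time (a new reading comes with each control period).
- capture(name): name is "scene" or "top" or "wrist"; returns a dict with "pixels" (384x512x3 uint8, blue, green, red), "fov_y" (degrees; the focal length in pixels is half the picture's height over the tangent of half this angle, whatever the lens; pixels are square), "cx", "cy" (the principal point, pixels), "position" and "attitude" of the camera in the world; the wrist camera has in their place "tool_from_camera" (4x4, takes a point from camera to tool coordinates, whose origin is the TCP and whose axes are the flange's). Camera axes: x right, y down, z forward; pixel columns grow to the right and rows downward; lengths in mm; the calibration is good to about 2 mm. A picture is of the moment at which its call begins: read the wrist's pose just before it. There is no depth.
- finish_job(): hands the job in; it is judged then, once.
Trained networks look in a picture, given as the dict that the camera call returned (one of the last four; its "shot" number tells which), for a name from the list of things; names that differ only in an ending like _2 or _b are one class to them, and where a whole thing is asked for, a point or a joint stands for the part that bears it (a point fixed in the world has none). Each returns a list of dicts, best first, with "confidence" (0 to 1); they miss things now and then, are a little off and sometimes report something else, mostly with a low value. They report only what shows in the picture. A call takes as long as a camera call. They do not tell look-alikes from the thing itself.
- boxes_of(picture, name): "position" ([column, row] in pixels, amid what is visible of it).
The state is a dict: "time_s": time; "joints": joint angles; "dq": joint speeds; "tau": joint torques, N m; "eef_pos": TCP position; "ee_rot": TCP orientation; "force": force on the tool from outside, world axes, zero at the start; "wrist_torque": the same for the moment, N m; "grip_width": opening from 0.0 (shut) to 1.0 (fully open); "grip_force": force on a finger pad.
Only numpy, scipy, OpenCV 4.12 (cv2) and the standard library are available. Lean on these libraries where they do the work, as an engineer would, in place of code of your own. Each camera call takes 0.05 s, during which the arm holds its last target. There are 200 camera calls.

## Task

Take the blue tote off the sloped rack and, turning it so that its orange end comes over the plain end of the grey tote, set it down gently to stand level and squarely on the grey tote's rim instead of sinking into it onto the glass tubes. Then lay the yellow lid gently and squarely on the blue tote so it sits flat in the mouth, and let go. Leave the grey tote where it stands, facing as it does, and do not disturb the other things on the bench.

Things in the scene. Friction and masses are not known exactly. Their poses are not given: they have to be found in the camera images.
- upper_tote: Blue stack-nest tote, 96 (x) x 142 (y) x 60 mm tall, 0.14-0.28 kg; starts on the sloped rack, tilted 30 degrees with it, mouth leaning toward the robot. Origin: centre of its underside; z out of the mouth; +y to the end with the orange grip block, -y to the plain end. Fixed brass fittings inside reach 28 mm along x, 30 mm along y from its centre, 30 mm high.
- upper_mark (a point): Middle of the blue tote's orange grip block, 66 mm along +y, 45 mm above the underside. Each short end has such an upright block, flat on both faces: 10 mm thick (61 to 71 mm from centre along y), 50 mm wide along x, 29 to 60 mm up. Fingertips may pass down beside it to 30 mm above the underside before meeting a ledge inside.
- upper_plain (a point): Middle of the blue tote's plain blue grip block, 66 mm along -y, 45 mm above the underside.
- lower_tote: Grey stack-nest tote standing loose on the table at any yaw, 0.6 kg; same shape and axes as the blue one (+y to its orange grip block). Rim 60 mm up; glass tubes in it reach 26 mm up. A tote set on it with orange ends on the same side nests (sinks to 32 mm); orange over plain, its side lugs rest on this rim: underside 50 mm above this one's, its lowest 10 mm inside this mouth with 3 mm play all round.
- lower_mark (a point): Middle of the grey tote's orange grip block, 66 mm along +y, 45 mm above the underside.
- lower_plain (a point): Middle of the grey tote's plain grip block, 66 mm along -y, 45 mm above the underside.
- lid: Yellow lid lying right way up on the table, 0.12 kg. Origin: centre of the underside of its locating tongue (76 x 116 x 6 mm thick). Plate 96 (x) x 142 (y) mm, 6 to 10 mm up. Same both ways round. Seated, the tongue hangs in the tote's mouth with 3 mm play and the origin is 54 mm above the tote's underside.
- lid_grip (a point): Middle of the lid's black bar handle, 33 mm above the lid's underside. Bar 14 mm thick (x), 60 mm long (y), 10 to 42 mm up.
- rack: Fixed aluminium sloped rack, 200 mm wide; origin on the table under the plate's centre. The plate rises away from the robot (along the rack's +x) at 30 degrees, from 28 to 95 mm high; an 8 mm stop lip along its low edge holds the tote, whose long side lies across the slope.
- bottle: Bystander: white plastic bottle, 72 mm across, 190 mm tall; origin at the centre of its underside.
- spool: Bystander: copper wire spool with black flanges, 68 mm across, 40 mm tall; origin at the centre of its underside.
- meter: Bystander: red hand multimeter lying flat, 140 x 75 x 34 mm; origin at the centre of its underside.
- screwdriver: Bystander: screwdriver, 170 mm long, lying on the table.
- jar: Bystander: small clear jar with red cap, 56 mm across, 70 mm tall; origin at the centre of its underside.
- mug: Bystander: blue mug, 80 mm across, 90 mm tall, handle at +y; origin at the centre of its underside.
Not all that is in view belongs to the job. Of the things shaped like the lid, the yellow one is meant.

How it is judged (in metres and radians):
On the way:
1. the blue tote stands stacked on the grey tote's rim, orange end over plain end, while the lid is still off (horizontal distance between upper_tote and lower_tote below 0.007 m and z of upper_tote in the frame of lower_tote between 0.046 and 0.054 m and y of upper_mark in the frame of lower_tote below -0.05 m and angle between the y axis of upper_tote and the y axis of lower_tote, either way round below 0.09 rad and angle between each of upper_tote, lower_tote's own z axis and vertical below 0.06 rad and horizontal distance between lid and upper_tote above 0.1 m), for 0.3 s.
At the end, for the whole second after the job is handed in: Blue tote on the grey rim (centres within 7 mm, undersides 46-54 mm apart in height), orange end over plain end; lid on it (within 7 mm, its underside 51-57 mm above the tote's); long axes within 0.09 rad, all level within 0.06 rad and at rest; grey tote within 30 mm of its start (horizontal distance between upper_tote and lower_tote below 0.007 m and z of upper_tote in the frame of lower_tote between 0.046 and 0.054 m and y of upper_mark in the frame of lower_tote below -0.05 m and angle between the y axis of upper_tote and the y axis of lower_tote, either way round below 0.09 rad and angle between each of upper_tote, lower_tote, lid's own z axis and vertical below 0.06 rad and horizontal distance between lid and upper_tote below 0.007 m and z of lid in the frame of upper_tote between 0.051 and 0.057 m and angle between the y axis of lid and the y axis of upper_tote, either way round below 0.09 rad and linear speed of each of upper_tote, lower_tote, lid below 0.02 m/s and distance of lower_tote from where it was at the start of the episode below 0.03 m); the robot touches nothing.
It fails at once if the blue tote sinks into the grey one (nested, or jammed part-way) (horizontal distance between upper_tote and lower_tote below 0.04 m and z of upper_tote in the frame of lower_tote below 0.04 m).
It fails at once if the blue tote bears on the grey tote with more than 70 N (dropped or pressed) (contact force between upper_tote and lower_tote above 70 N).
It fails at once if the lid bears on the blue tote with more than 70 N (dropped or pressed) (contact force between lid and upper_tote above 70 N).
It fails at once if the grey tote is shifted by more than 40 mm or turned by knocking (orange end moves over 40 mm) (distance of any of lower_tote, lower_mark from where it was at the start of the episode above 0.04 m).
It fails at once if a bystander is moved more than 30 mm (distance of any of bottle, spool, meter, screwdriver, jar, mug from where it was at the start of the episode above 0.03 m).
It also fails if it takes over 70 s, if anything falls off the work surface, if the arm or the gripper's body presses on something with over 40 N, if the wrist force passes 120 N, or if a joint passes its speed limit or range.

## Working session

There is one attempt and no reset: what is moved stays moved. The work goes in short steps, Python scripts to look and compute and a tool call to move; the robot and the scene stay as the last step left them, time stands still between calls to the robot, and variables do not carry over. Pictures are saved under pics/ and viewed, at most 10 in all, crops included, and the job is handed in when it is done.

Besides the shell and the picture viewer there is one more tool, called after "Call:" as name(argument=value, ...) on one line, values as JSON. drive_tool: Moves the arm, as the interface text tells. Shifts and turns lie within -1 to 1; 1 stands for 0.1 m of shift or pi/4 rad of turn. Its arguments: {"type":"object","properties":{"commands":{"type":"string"},"force":{"type":"number"}},"required":["commands"]}

```bash
ls; mkdir -p pics; cat > h.py <<'E'
import numpy as np, cv2, json
from scipy.spatial.transform import Rotation as R
from rig import *
def K(p):
    f=p["pixels"].shape[0]/2/np.tan(np.radians(p["fov_y"])/2); return f,p["cx"],p["cy"]
def q2R(q): return R.from_quat([q[1],q[2],q[3],q[0]])
def campose(p,s=None):
    if "position" in p:
        a=np.array(p["attitude"]); 
        return (q2R(a).as_matrix() if a.size==4 else a.reshape(3,3)), np.array(p["position"],float)
    T=np.array(p["tool_from_camera"]); M=q2R(s["ee_rot"]).as_matrix()
    return M@T[:3,:3], M@T[:3,3]+np.array(s["eef_pos"])
def on_plane(p,uv,z,s=None):
    f,cx,cy=K(p); C,t=campose(p,s); d=C@np.array([(uv[0]-cx)/f,(uv[1]-cy)/f,1]); return t+d*(z-t[2])/d[2]
def proj(p,X,s=None):
    f,cx,cy=K(p); C,t=campose(p,s); c=(np.atleast_2d(X)-t)@C; return np.c_[cx+f*c[:,0]/c[:,2],cy+f*c[:,1]/c[:,2]]
def tri(obs): # [(p,uv,s)]
    A=np.zeros((3,3));b=np.zeros(3)
    for p,uv,s in obs:
        f,cx,cy=K(p);C,t=campose(p,s);d=C@np.array([(uv[0]-cx)/f,(uv[1]-cy)/f,1]);d/=np.linalg.norm(d);P=np.eye(3)-np.outer(d,d);A+=P;b+=P@t
    return np.linalg.solve(A,b)
E
python3 - <<'E'
from h import *
s=sense();print(s)
ps=capture("scene");pt=capture("top")
for p,n in((ps,"scene"),(pt,"top")):
    print(n,p["fov_y"],p["position"],p["attitude"])
    cv2.imwrite(f"pics/{n}0.png",cv2.resize(p["pixels"],None,fx=1.5,fy=1.5))
    for k in "upper_tote upper_mark upper_plain lower_tote lower_mark lower_plain lid lid_grip rack bottle spool meter screwdriver jar mug".split():
        print(k,[(np.round(b["position"]).tolist(),round(b["confidence"],2)) for b in boxes_of(p,k)][:3])
E
```

```text
pics
{'time_s': 0.0, 'joints': array([ 8.84626876e-01,  3.13442257e-01,  1.49845911e+00,  1.59061718e-05,
        1.33098099e+00, -2.23398345e-01]), 'dq': array([ 0.00024707, -0.00047778, -0.00024846, -0.00013457,  0.00145786,
        0.00166328]), 'tau': array([ 8.77062648e-04, -4.12247729e+01, -2.59762573e+01,  1.16925477e-06,
        3.91535505e-03,  3.70387079e-05]), 'eef_pos': array([234.22716695, 469.58722114, 247.73072676]), 'ee_rot': array([-2.90201929e-04,  2.29328166e-01,  9.73348949e-01, -5.75913259e-04]), 'force': array([-0.30057482,  0.49679104,  0.8614752 ]), 'wrist_torque': array([ 0.0272279 , -0.02040206, -0.00293994]), 'grip_force': 0.0, 'grip_width': 1.0000809301034792}
scene 53.0907460045043 [1375.71181198  291.84864708  727.27630963] [-0.27278025  0.5211835   0.71902835 -0.37007692]
upper_tote [([337.0, 211.0], 0.94)]
upper_mark [([333.0, 211.0], 0.56), ([345.0, 228.0], 0.21)]
upper_plain [([333.0, 211.0], 0.94), ([155.0, 233.0], 0.2)]
lower_tote []
lower_mark [([235.0, 201.0], 0.94), ([333.0, 213.0], 0.15)]
lower_plain [([234.0, 202.0], 0.86)]
lid [([163.0, 196.0
[... 437 characters left out ...]
 -0.67108225  0.73387155 -0.07762952]
upper_tote [([178.0, 209.0], 0.8)]
upper_mark [([183.0, 206.0], 0.8)]
upper_plain [([180.0, 206.0], 0.67)]
lower_tote [([368.0, 192.0], 0.37)]
lower_mark [([292.0, 198.0], 0.9)]
lower_plain [([293.0, 198.0], 0.78)]
lid [([354.0, 270.0], 0.84), ([369.0, 192.0], 0.78), ([100.0, 252.0], 0.3)]
lid_grip [([368.0, 192.0], 0.89), ([355.0, 268.0], 0.67)]
rack [([186.0, 186.0], 0.67)]
bottle [([323.0, 112.0], 0.84), ([181.0, 206.0], 0.68), ([238.0, 135.0], 0.22)]
spool [([240.0, 135.0], 0.76)]
meter [([421.0, 238.0], 0.87)]
screwdriver [([232.0, 243.0], 0.87), ([238.0, 137.0], 0.25)]
jar [([365.0, 120.0], 0.79)]
mug [([99.0, 251.0], 0.69), ([291.0, 195.0], 0.55)]
```

View pics/top0.png

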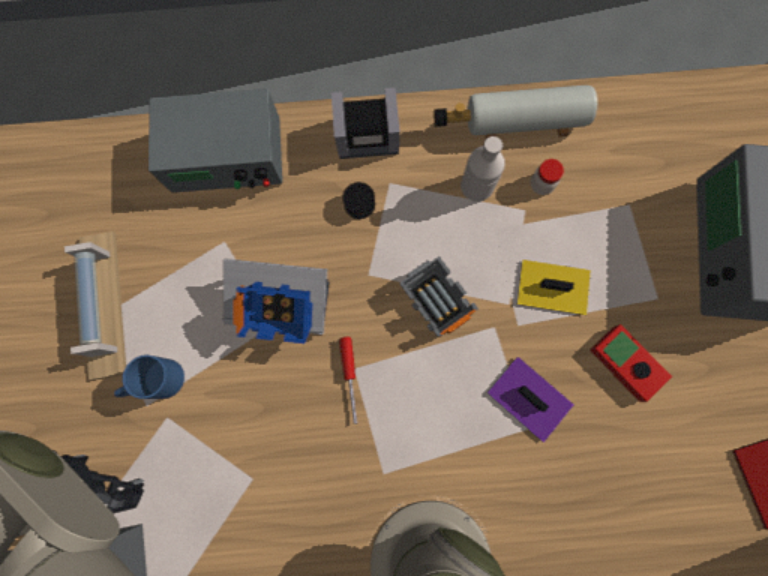

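View pics/scene0.png

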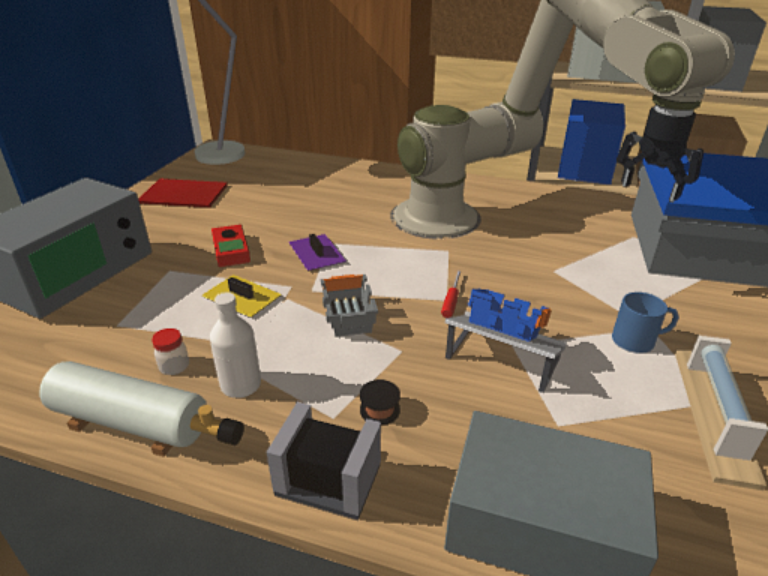

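Look-alikes (in top-camera pixels):
- **Lid:** yellow at (369,192), purple decoy at (354,270). The yellow one is meant.
- **Blue tote:** blue on the rack at (180,207). The blue mug at (100,251) and the bin at the scene's edge are not it.
- **Grey tote:** (292,198), with its orange end at lower right. The grey V-block (243,82) and the instrument boxes are not it.

Next I'll get rough positions.

Call:
drive_tool(commands="0.22 -0.27 0.02 0 0 0.148 35; 0.22 -0.27 0.02 0 0 0.148 35; 0.22 -0.27 0.02 0 0 0.148 35; 0.22 -0.27 0.02 0 0 0.148 35; 0.22 -0.27 0 0 -0.133 0 35; 0.22 -0.27 0 0 -0.133 0 35; 0.22 -0.27 0 0 -0.133 0 35; 0.22 -0.27 0 0 -0.133 0 35; 0 0 0 0 -0.133 0 35; 0 0 0 0 0 0 35; 0 0 0 0 0 0 35")

```text
time_s: 2.62
eef_pos: [408.0, 256.2, 256.2]
ee_rot: [0.257, 0.004, 0.966, 0.001]
force: [0.5, -0.2, -0.5]
grip_width: 0.354
grip_force: 0.0
```

```bash
python3 - <<'E'
from h import *
s=sense();p=capture("wrist");print(s["eef_pos"],s["ee_rot"],s["grip_width"],p["fov_y"],p["cx"],p["cy"])
import pickle;pickle.dump((s,p),open("w1.pkl","wb"))
cv2.imwrite("pics/w1.png",cv2.resize(p["pixels"],None,fx=1.5,fy=1.5))
E
```

```text
[408.02598664 256.22503671 256.19131648] [0.2568752  0.00355916 0.96643752 0.00099153] 0.3535582289874043 65.34534920746022 262.4165000761206 189.04206325579094
```

View pics/w1.png

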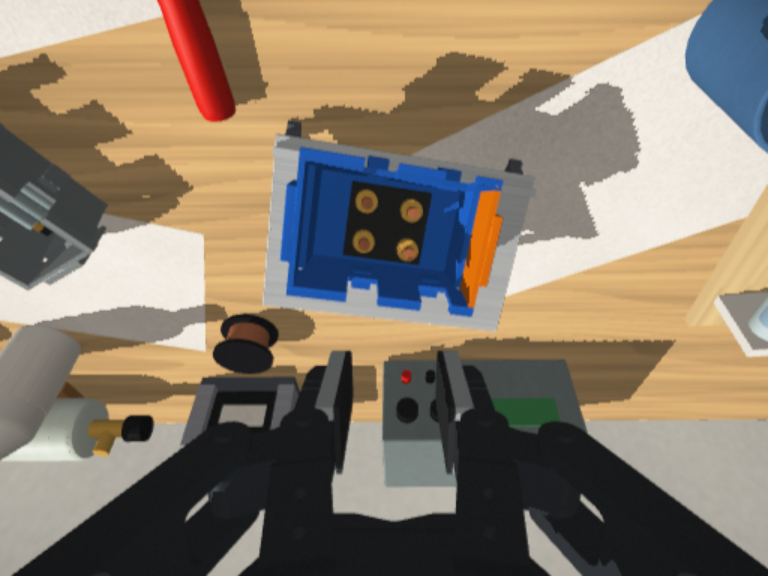

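The wrist view, at 1.5x, shows the blue tote in the middle, about (400,235). Its orange block is on the right at (483,250), and the tote is yawed about 9° with the rack. The grey tote is at the left edge. Next I'll fit the tote pose to the colour masks.

```bash
cat > fit.py <<'E'
from h import *
from scipy.optimize import minimize
import pickle
def box(x,y,z): return np.array([[a,b,c] for a in x for b in y for c in z],float)
TOTE=np.r_[box((-48,48),(-71,71),(60,)),box((-38,38),(-58,58),(0,))]
BLK=box((-25,25),(61,71),(29,60))
def hullmask(p,X,s):
    m=np.zeros(p["pixels"].shape[:2],np.uint8)
    cv2.fillConvexPoly(m,cv2.convexHull((proj(p,X,s)*16).round().astype(np.int32).reshape(-1,1,2)),255,shift=4); return m
def colmask(p,lo,hi,near=None,r=80):
    m=cv2.inRange(cv2.cvtColor(p["pixels"],cv2.COLOR_BGR2HSV),lo,hi)
    if near is not None:
        k=np.zeros_like(m);cv2.circle(k,tuple(int(v) for v in near),int(r),255,-1);m&=k
    return m
G=lambda m:cv2.GaussianBlur(m.astype(np.float32)/255,(0,0),1.2)
def rot(yaw,tilt): return R.from_euler('z',yaw).as_matrix()@R.from_euler('y',-tilt).as_matrix()
def fit(pts_views,x0,tilt,step,free):
    # pts_views: list of (p,s,X,mask,filled)
    tg=[G(v[3]) for v in pts_views]
    x0=np.array(x0,float);idx=np.array(free)
    def cost(d):
        x=x0.copy();x[idx]+=d*np.array(step)[idx];M=rot(x[3],tilt);c=0
        for (p,s,X,m),t in zip(pts_views,tg):
            c+=np.abs(G(hullmask(p,X@M.T+x[:3],s))-t).sum()/np.sqrt(m.astype(bool).sum()+1)
        return c
    best=None;d=np.zeros(len(idx))
    for k in range(3):
        sim=np.vstack([d]+[d+e for e in np.eye(len(idx))*(1-.3*k)])
        r=minimize(cost,d,method="Nelder-Mead",options=dict(initial_simplex=sim,maxiter=250,xatol=.005,fatol=.002));d=r.x
    x=x0.copy();x[idx]+=d*np.array(step)[idx];return x,r.fun
def convexify(m):
    c=np.argwhere(m)[:,::-1].astype(np.int32);o=np.zeros_like(m);cv2.fillConvexPoly(o,cv2.convexHull(c),255);return o
BL=((103,120,40),(125,255,255));OR=((3,150,90),(16,255,255))
E
cat > f1.py <<'E'
from fit import *
s,w=pickle.load(open("w1.pkl","rb"));t=capture("top")
V=[]
for p,ss,n,r in((w,s,(267,157),85),(t,None,(180,206),36)):
    o=colmask(p,*OR,n,r);b=colmask(p,*BL,n,r)|o
    b=cv2.morphologyEx(b,cv2.MORPH_OPEN,np.ones((2,2)))
    V+=[(p,ss,TOTE,convexify(b)),(p,ss,BLK,convexify(cv2.morphologyEx(o,cv2.MORPH_OPEN,np.ones((2,2)))))]
for sub in (V,V[:2],[V[1],V[3]]):
  x,c=fit(sub,[500,245,65,.15],np.radians(30),[15,15,10,.1],[0,1,2,3]);print(np.round(x,3),c)
x,c=fit(V,[500,245,65,.15],np.radians(30),[15,15,10,.1],[0,1,2,3])
im=w["pixels"].copy();M=rot(x[3],np.radians(30))
for X,c in((TOTE,(0,255,255)),(BLK,(255,255,255))):
    for u in proj(w,X@M.T+x[:3],s): cv2.circle(im,tuple(int(v) for v in u.round()),2,c,-1)
    cv2.polylines(im,[cv2.convexHull(proj(w,X@M.T+x[:3],s).round().astype(np.int32))],True,c,1)
cv2.imwrite("pics/f1.png",cv2.resize(im[60:260,150:390],None,fx=3,fy=3))
E
python3 f1.py
```

```text
[ 5.04622e+02  2.49487e+02  5.26860e+01 -2.02000e-01] 75.32576439408132
[ 5.05294e+02  2.49808e+02  5.20540e+01 -2.01000e-01] 64.6481192772133
[ 4.93409e+02  2.38950e+02  7.70700e+01 -2.23000e-01] 61.94661444040608
```

View pics/f1.png

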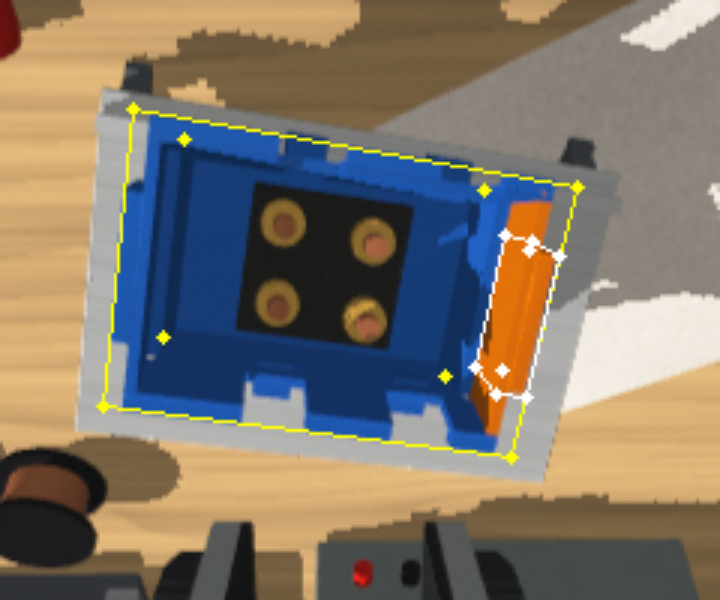

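Overlay: the yellow hull is slightly too large. The orange paint is wider than the 50 mm block, so the block model is biased. I'll look from nearer, above the orange block with the yaw corrected.

Call:
drive_tool(commands="0.08 0.25 -0.16 0 0 -0.115 35; 0.08 0.25 -0.16 0 0 -0.115 35; 0.08 0.24 -0.16 0 0 0 35; 0.07 0 -0.17 0 0 0 35; 0 0 0 0 0 0 35; 0 0 0 0 0 0 35")

```text
time_s: 3.22
eef_pos: [437.4, 322.9, 195.4]
ee_rot: [0.255, 0.078, 0.964, -0.02]
force: [-0.1, 0.0, -0.4]
grip_width: 0.35
grip_force: 0.0
```

```bash
python3 - <<'E'
from h import *
s=sense();p=capture("wrist");print(s["eef_pos"],s["ee_rot"],s["grip_width"])
import pickle;pickle.dump((s,p),open("w2.pkl","wb"))
cv2.imwrite("pics/w2.png",cv2.resize(p["pixels"],None,fx=1.5,fy=1.5))
E
```

```text
[437.38171975 322.85249017 195.378722  ] [ 0.25528121  0.07812868  0.96350339 -0.01971353] 0.34960441966313976
```

View pics/w2.png

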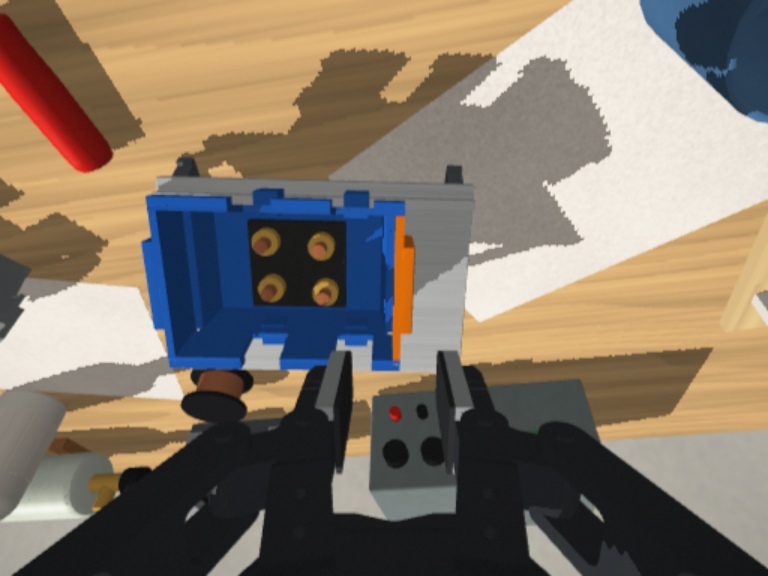

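Now, at 1.5x, the 50 mm orange block bump shows at u 403–413, v 235–332. The plain block is at left, u 143–154, v 241–330. I'll run PnP on these four outer top corners.

```bash
cat > f2.py <<'E'
from fit import *
from scipy.optimize import least_squares
s,w=pickle.load(open("w2.pkl","rb"))
o=colmask(w,*OR,(268,192),60); 
ys,xs=np.nonzero(o)
print("orange rows: row,min,max",[(y,xs[ys==y].min(),xs[ys==y].max()) for y in range(ys.min(),ys.max()+1,6)],ys.min(),ys.max())
b=colmask(w,*BL,(180,185),110)
print("blue left",[(y,np.nonzero(b[y])[0].min()) for y in range(130,246,6) if b[y].any()])
X=np.array([[25,71,60],[-25,71,60],[-25,-71,60],[25,-71,60]],float)
u=np.array([[412.5,332],[414,236],[143,241],[154,330]])/1.5
def res(x,full): 
    M=rot(x[3],x[4] if full else np.radians(30)); return (proj(w,X@M.T+x[:3],s)-u).ravel()
for full in(0,1):
    r=least_squares(lambda x:res(x,full),[500,248,53,-.17]+[.52]*full);print(np.round(r.x,3),np.round(r.fun,1))
x=r.x
E
python3 f2.py
```

```text
orange rows: row,min,max [(145, np.int64(264), np.int64(269)), (151, np.int64(264), np.int64(269)), (157, np.int64(264), np.int64(271)), (163, np.int64(217), np.int64(275)), (169, np.int64(213), np.int64(275)), (175, np.int64(263), np.int64(275)), (181, np.int64(263), np.int64(275)), (187, np.int64(263), np.int64(275)), (193, np.int64(219), np.int64(274)), (199, np.int64(211), np.int64(274)), (205, np.int64(262), np.int64(274)), (211, np.int64(262), np.int64(273)), (217, np.int64(262), np.int64(273)), (223, np.int64(262), np.int64(266)), (229, np.int64(262), np.int64(266)), (235, np.int64(262), np.int64(266))] 145 239
blue left [(130, np.int64(101)), (136, np.int64(98)), (142, np.int64(99)), (148, np.int64(100)), (154, np.int64(101)), (160, np.int64(97)), (166, np.int64(95)), (172, np.int64(96)), (178, np.int64(97)), (184, np.int64(98)), (190, np.int64(99)), (196, np.int64(100)), (202, np.int64(100)), (208, np.int64(101)), (214, np.int64(102)), (220, np.int64(110)), (226, np.int64(111)), (232, np.int64(112)), (238, np.int64(112)), (244, np.int64(113))]
[ 5.03097e+02  2.50854e+02  5.19870e+01 -1.59000e-01] [ 0.6 -2.2  0.2  2.5 -2.  -0.1  1.4 -0.3]
[ 5.09023e+02  2.49880e+02  5.56120e+01 -1.54000e-01  6.44000e-01] [ 0.6 -1.5 -0.4  1.3  0.1 -0.7 -0.3  0.9]
```

```bash
cat > goto.py <<'E'
from h import *
def delta(pos,Rt,s=None):
    s=s or sense(); d=np.array(pos)-s["eef_pos"]; rv=(R.from_matrix(Rt)*q2R(s["ee_rot"]).inv()).as_rotvec()
    print("dpos/100",np.round(d/100,3),"drot units",np.round(rv/(np.pi/4),3),"deg",round(np.degrees(np.linalg.norm(rv)),2))
E
python3 - <<'E'
from goto import *; from fit import rot
M=rot(-.158,np.radians(30)); Rt=np.c_[-M[:,0],M[:,1],-M[:,2]]; o=np.array([503.1,250.9,52])
print(q2R(sense()["ee_rot"]).as_matrix().round(3))
for h in(89,49): delta(o+M@[0,66,h],Rt)
E
```

```text
[[-0.856  0.161  0.491]
 [ 0.141  0.987 -0.077]
 [-0.497  0.003 -0.868]]
dpos/100 [ 0.319  0.004 -0.674] drot units [-0.005 -0.004  0.005] deg 0.37
dpos/100 [ 0.517 -0.028 -1.02 ] drot units [-0.005 -0.004  0.005] deg 0.37
```

Call:
drive_tool(commands="0.11 0 -0.22 -0.005 -0.004 0.005 35; 0.11 0 -0.22 0 0 0 35; 0.10 0 -0.23 0 0 0 35; 0.05 -0.01 -0.09 0 0 0 35; 0.05 -0.01 -0.09 0 0 0 35; 0.05 -0.01 -0.085 0 0 0 35; 0.05 0 -0.085 0 0 0 35; 0 0 0 0 0 0 35; 0 0 0 0 0 0 35")

```text
time_s: 4.02
eef_pos: [489.7, 319.6, 94.1]
ee_rot: [0.258, 0.076, 0.963, -0.02]
force: [0.1, -0.2, 0.4]
grip_width: 0.352
grip_force: 0.0
```

```bash
python3 - <<'E'
from h import *
s=sense();p=capture("wrist");print(s["eef_pos"],s["ee_rot"],s["force"])
cv2.imwrite("pics/w3.png",cv2.resize(p["pixels"],None,fx=1.5,fy=1.5))
E
```

```text
[489.66342265 319.61138728  94.10672766] [ 0.25820507  0.07617896  0.96286823 -0.02029011] [ 0.14266506 -0.15326042  0.44815324]
```

View pics/w3.png

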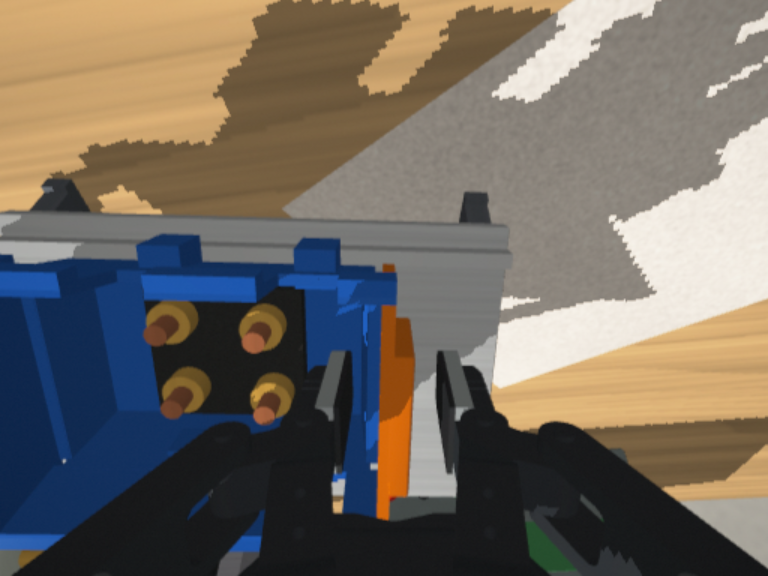

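The fingers straddle the orange block (u 382–412 between pads at 350 and 438). I'll close and lift along the tote's normal.

Call:
drive_tool(commands="0 0 0 0 0 0 0; 0 0 0 0 0 0 0; 0 0 0 0 0 0 0; 0 0 0 0 0 0 0; 0 0 0 0 0 0 0; -0.05 0.01 0.09 0 0 0 0; -0.05 0.01 0.09 0 0 0 0; -0.1 0.02 0.17 0 0 0 0; -0.1 0.02 0.17 0 0 0 0; -0.1 0.02 0.17 0 0 0 0; 0 0 0.2 0 0 0 0; 0 0 0.3 0 0 0 0; 0 0 0.3 0 0 0 0; 0 0 0 0 0 0 0; 0 0 0 0 0 0 0", force=90)

```text
time_s: 5.32
eef_pos: [449.2, 328.0, 244.8]
ee_rot: [0.259, 0.076, 0.963, -0.019]
force: [-0.3, -0.1, -3.4]
grip_width: 0.1
grip_force: 87.9
```

Call:
drive_tool(commands="0 -0.3 0 0.021 0.132 0 0; 0 -0.35 0 0.021 0.132 0 0; 0 -0.35 0 0.021 0.132 0 0; 0 -0.35 0 0.021 0.132 0 0; 0 -0.35 0 0.021 0.132 0 0; 0 -0.35 0 0 0 -0.14 0; 0 -0.35 0 0 0 -0.14 0; 0 -0.35 0 0 0 -0.14 0; 0 -0.35 0 0 0 -0.14 0; 0 -0.35 0 0 0 -0.14 0; 0 -0.35 -0.1 0 0 -0.14 0; -0.05 -0.35 -0.2 0 0 -0.14 0; -0.05 -0.35 -0.2 0 0 0 0; 0 -0.35 -0.2 0 0 0 0; 0 -0.2 -0.15 0 0 0 0; 0 0 0 0 0 0 0; 0 0 0 0 0 0 0")

```text
time_s: 6.73
eef_pos: [438.5, -177.3, 156.3]
ee_rot: [-0.002, 0.448, 0.894, 0.001]
force: [0.6, 0.2, -1.9]
grip_width: 0.098
grip_force: 88.2
```

```bash
python3 - <<'E'
from h import *
s=sense();p=capture("wrist");print(s["eef_pos"],s["ee_rot"],s["force"],s["wrist_torque"],s["joints"].round(2));print(q2R(s["ee_rot"]).as_matrix().round(3))
import pickle;pickle.dump((s,p),open("w4.pkl","wb"))
cv2.imwrite("pics/w4.png",cv2.resize(p["pixels"],None,fx=1.5,fy=1.5))
E
```

```text
[ 438.5044173  -177.31186693  156.32414192] [-2.33468676e-03  4.48114695e-01  8.93972673e-01  7.93555609e-04] [ 0.55895052  0.17783114 -1.8507626 ] [ 0.13068282 -0.0827083  -0.00526574] [-0.63  0.3   1.77  0.    1.07 -1.27]
[[-0.598  0.801 -0.003]
 [ 0.801  0.598  0.004]
 [ 0.005 -0.001 -1.   ]]
```

View pics/w4.png

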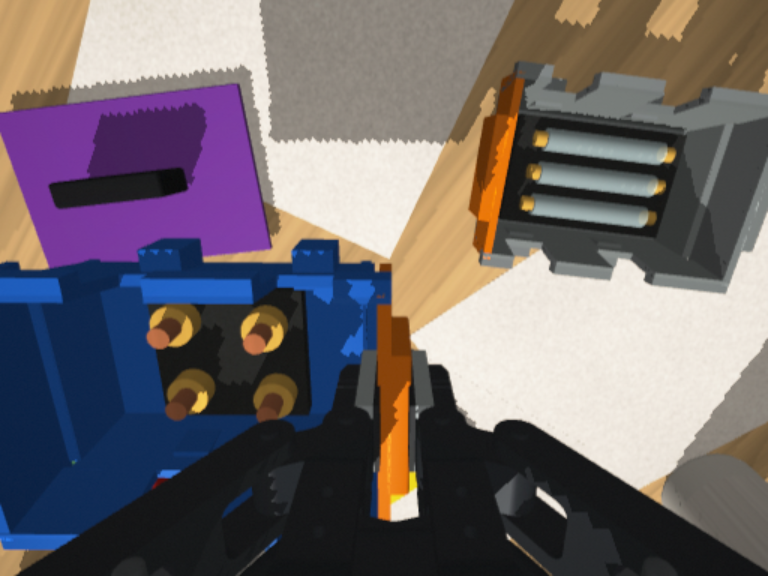

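The grey tote's orange end is at about (495,170) in the 1.5x view, but the plain end is cut off at the right. I'll shift to bring it into view.

Call:
drive_tool(commands="0.12 0.28 0.05 0 0 0 0; 0.12 0.28 0.05 0 0 0 0; 0 0 0.05 0 0 0 0; 0 0 0 0 0 0 0; 0 0 0 0 0 0 0")

```text
time_s: 7.2
eef_pos: [463.5, -120.7, 173.3]
ee_rot: [0.0, 0.447, 0.895, 0.0]
force: [-0.1, 0.4, -2.1]
grip_width: 0.1
grip_force: 88.5
```

```bash
python3 - <<'E'
from h import *
s=sense();p=capture("wrist");print(s["eef_pos"])
import pickle;pickle.dump((s,p),open("w5.pkl","wb"))
cv2.imwrite("pics/w5.png",cv2.resize(p["pixels"][0:250,250:],None,fx=3,fy=2.4))
E
```

```text
[ 463.54210617 -120.70116738  173.25905147]
```

View pics/w5.png

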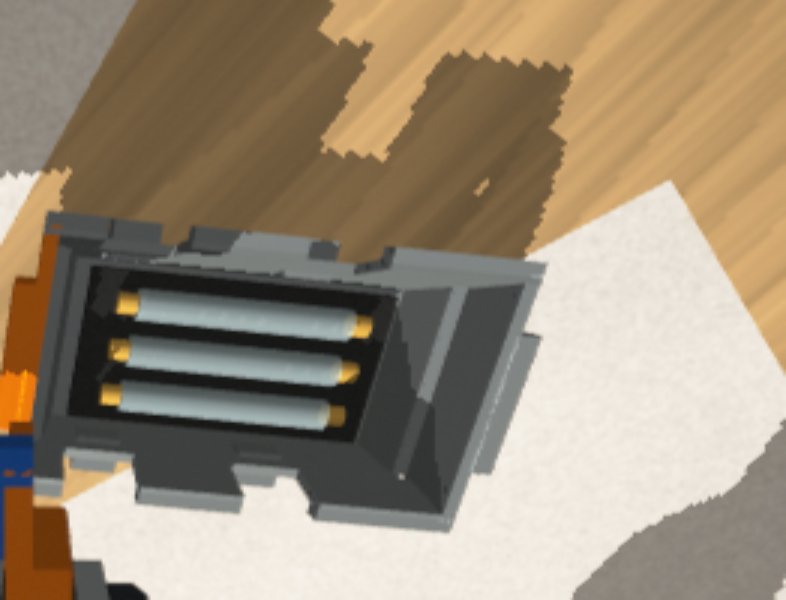

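```bash
python3 - <<'E'
from fit import *
s,w=pickle.load(open("w4.pkl","rb"))
o=colmask(w,*OR,(330,113),70)
ys,xs=np.nonzero(o); k=xs>290; ys,xs=ys[k],xs[k]
print([(int(y),int(xs[ys==y].min()),int(xs[ys==y].max())) for y in range(ys.min(),ys.max()+1,2)])
s,w=pickle.load(open("w5.pkl","rb"))
o=colmask(w,*OR,(255,130),60);ys,xs=np.nonzero(o)
print([(int(y),int(xs[ys==y].min()),int(xs[ys==y].max())) for y in range(ys.min(),ys.max()+1,3)])
E
```

```text
Traceback (most recent call last):
ValueError: zero-size array to reduction operation minimum which has no identity
```

```bash
python3 - <<'E'
from fit import *
OR2=((3,200,60),(16,255,255))
for f,c,r,lo in(("w4.pkl",(330,113),70,290),("w5.pkl",(255,130),60,200)):
    s,w=pickle.load(open(f,"rb"));o=colmask(w,*OR2,c,r);o[:,:lo]=0
    ys,xs=np.nonzero(o);print([(int(y),int(xs[ys==y].min()),int(xs[ys==y].max())) for y in np.unique(ys)[::2]])
E
```

```text
[(49, 342, 342), (51, 338, 339), (53, 335, 348), (55, 334, 348), (57, 334, 348), (59, 337, 347), (61, 333, 347), (63, 333, 347), (65, 333, 346), (67, 333, 346), (69, 332, 345), (71, 332, 345), (73, 332, 344), (75, 331, 344), (77, 328, 344), (79, 323, 344), (81, 323, 344), (83, 322, 343), (85, 322, 343), (87, 322, 342), (89, 321, 342), (91, 321, 342), (93, 321, 341), (95, 320, 341), (97, 320, 341), (99, 320, 340), (101, 319, 340), (103, 319, 339), (105, 319, 339), (107, 318, 339), (109, 318, 338), (111, 317, 338), (113, 317, 337), (115, 317, 337), (117, 316, 337), (119, 316, 336), (121, 316, 336), (123, 315, 336), (125, 315, 335), (127, 315, 335), (129, 314, 334), (131, 314, 334), (133, 314, 334), (135, 313, 333), (137, 313, 333), (139, 313, 332), (141, 315, 332), (143, 317, 332), (145, 318, 331), (147, 318, 331), (149, 318, 330), (151, 318, 330), (153, 317, 330), (155, 317, 329), (157, 316, 329), (159, 316, 328), (161, 316, 328), (163, 316, 328), (165, 318, 327), (167, 322, 327)]
[(98, 265, 268), (100, 264, 268), (102, 264, 268), (104, 264, 268), (106, 264, 267), (108, 263, 267), (110, 263, 267), (112, 263, 267), (114, 263, 266), (116, 255, 266), (118, 255, 266), (120, 255, 266), (122, 254, 265), (124, 254, 265), (126, 254, 265), (128, 254, 265), (130, 253, 264), (132, 253, 264), (134, 253, 264), (136, 253, 264), (138, 253, 263), (140, 252, 263), (142, 252, 263), (144, 252, 263), (146, 252, 262), (148, 251, 262), (150, 251, 262), (152, 251, 262), (154, 251, 261), (156, 250, 261), (158, 250, 261), (160, 250, 261), (162, 250, 261), (164, 249, 261), (166, 249, 260), (168, 249, 260), (170, 249, 260), (172, 249, 260), (174, 249, 259), (176, 250, 260), (178, 251, 260)]
```

```bash
cat > f3.py <<'E'
from fit import *
from scipy.optimize import least_squares
s,w=pickle.load(open("w5.pkl","rb"))
u=np.array([[430.3,140],[413.3,197.1],[254.8,115.5],[249,174.8],[431.7,109.6],[399,221.2],[266,88.8],[261.7,206.3]])
def pts(x): 
    a,b=x[3:5];X=np.array([[25,-71,60],[-25,-71,60],[25,71,60],[-25,71,60],[a,-b,60],[-a,-b,60],[a,b,60],[-a,b,60]],float)
    return X@rot(x[2],0).T+np.r_[x[:2],0]
for n in(4,8):
    f=lambda x:np.r_[(proj(w,pts(x),s)-u)[:n].ravel(),0.01*(x[3:]-[45,65])]
    r=least_squares(f,[493,-63,-2.5,45,65]);print(np.round(r.x,3),np.round(r.fun[:2*n].reshape(-1,2),1).tolist())
# with free z
f=lambda x:np.r_[(proj(w,pts(x)+[0,0,x[5]],s)-u).ravel(),0.01*(x[3:5]-[45,65])]
r=least_squares(f,[493,-63,-2.5,45,65,0]);print(np.round(r.x,3))
E
python3 f3.py
```

```text
[494.67  -61.669  -4.204  45.     65.   ] [[1.7, -0.6], [0.3, 0.9], [-0.1, -1.0], [-2.0, 1.3]]
[495.724 -61.821  -4.188  47.241  62.377] [[2.4, -1.2], [1.9, 0.5], [0.2, 1.5], [-0.7, 3.6], [-1.3, -0.9], [-0.6, -0.8], [3.6, -0.4], [-6.1, -1.8]]
[496.791 -61.848  -4.187  47.883  63.233  -3.302]
```

```bash
cat > f4.py <<'E'
from fit import *
from scipy.optimize import least_squares
s,w=pickle.load(open("w2.pkl","rb"))
im=cv2.imread("pics/w2.png")[170:390,130:430];cv2.imwrite("pics/c2.png",cv2.resize(im,None,fx=2.6,fy=2.6,interpolation=cv2.INTER_NEAREST))
X=np.array([[25,71,60],[-25,71,60],[-25,-71,60],[25,-71,60],[-48,-63,60],[48,-63,60]],float)
u=np.array([[412.5,332],[414,236],[143,241],[154,330],[147,196.5],[172,369]])/1.5
def res(x,full): 
    M=rot(x[3],x[4] if full else np.radians(30)); return (proj(w,X@M.T+x[:3],s)-u).ravel()
g,_=pickle.load(open("w4.pkl","rb"))
for full in(0,1):
    r=least_squares(lambda x:res(x,full),[500,248,53,-.17]+[.52]*full);x=r.x;print(np.round(x,3),np.round(r.fun.reshape(-1,2),1).tolist())
    M=rot(x[3],x[4] if full else np.radians(30)); print("TCP in tote at grasp",M.T@(np.array([489.66,319.61,94.11])-x[:3]))
# held: block corner in w4 -> for h guesses, dx
s4,w4=pickle.load(open("w4.pkl","rb"));Rt=q2R(s4["ee_rot"]).as_matrix()
for h in(45,49,53):
  for dx in(-3,0,3):
    # tote pt X: tool coords = (-(X.x-dx), X.y-66, -(X.z-h))
    P=[[-(a-dx),b-66,-(c-h)] for a,b,c in((-25,71,60),(-25,71,29),(-38,66,60))]
    print(h,dx,(proj(w4,np.array(P)@Rt.T+s4["eef_pos"],s4)*1.5).round(0).tolist())
E
python3 f4.py
```

```text
[ 5.02580e+02  2.50726e+02  5.28340e+01 -1.62000e-01] [[0.4, -1.6], [0.1, 2.9], [-2.9, -0.1], [0.5, 0.1], [-0.3, -0.5], [2.4, -1.0]]
TCP in tote at grasp [-2.26100674e-02  6.59003426e+01  4.76744762e+01]
[ 5.05791e+02  2.50188e+02  5.46070e+01 -1.53000e-01  5.91000e-01] [[0.3, -1.8], [-0.6, 1.5], [-1.9, -0.4], [-0.3, 0.8], [1.5, -0.8], [1.0, 0.6]]
TCP in tote at grasp [-4.43660430e-02  6.61407000e+01  4.75973423e+01]
45 -3 [[414.0, 361.0], [410.0, 318.0], [396.0, 317.0]]
45 0 [[415.0, 351.0], [410.0, 309.0], [396.0, 307.0]]
45 3 [[415.0, 341.0], [411.0, 301.0], [396.0, 296.0]]
49 -3 [[414.0, 355.0], [410.0, 313.0], [396.0, 312.0]]
49 0 [[414.0, 345.0], [410.0, 305.0], [396.0, 301.0]]
49 3 [[414.0, 335.0], [410.0, 297.0], [396.0, 291.0]]
53 -3 [[413.0, 348.0], [410.0, 309.0], [396.0, 306.0]]
53 0 [[413.0, 339.0], [410.0, 301.0], [396.0, 296.0]]
53 3 [[413.0, 329.0], [410.0, 293.0], [396.0, 286.0]]
```

View pics/c2.png

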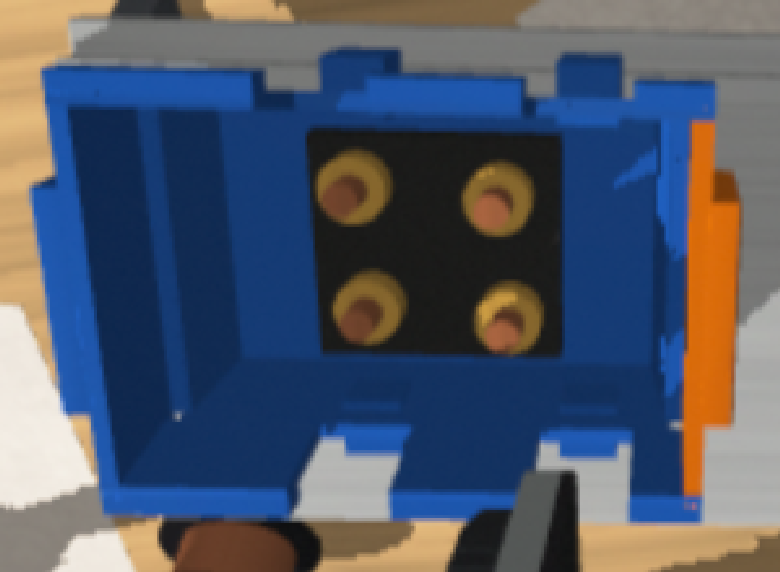

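```bash
cat > f5.py <<'E'
from fit import *
from scipy.optimize import least_squares
def P(a,b): return np.array([[25,71,60],[-25,71,60],[-25,-71,60],[25,-71,60],[-a,-b,60],[a,-b,60],[-a,b,60],[a,b,60]],float)
s,w=pickle.load(open("w2.pkl","rb"))
u=np.array([[411.5,333.5],[413.8,247],[143.5,241],[155,329.6],[147.3,196],[170.4,368],[405,201.5],[399,370]])/1.5
for full in(0,1):
    f=lambda x:(proj(w,P(*x[4:6])@rot(x[3],x[6] if full else np.pi/6).T+x[:3],s)-u).ravel()
    r=least_squares(f,[500,248,53,-.17,48,63]+[.52]*full);x=r.x;print(np.round(x,3),np.round(r.fun.reshape(-1,2),1).tolist())
    print("TCP in tote at grasp",rot(x[3],x[6] if full else np.pi/6).T@(np.array([489.66,319.61,94.11])-x[:3]))
s,w=pickle.load(open("w5.pkl","rb"))
u=np.array([[254.3,118.4],[249,174.8],[413.3,197.1],[430.3,140],[399,221.2],[431.7,109.6],[0,0],[266,88.8]])
m=np.array([1,1,1,1,1,1,0,1])[:,None]
for full in(0,1):
    f=lambda x:(m*(proj(w,P(*x[3:5])@rot(x[2],0).T+np.r_[x[:2],x[5] if full else 0],s)-u)).ravel()
    r=least_squares(f,[495,-62,-4.2,48,63]+[0]*full);x=r.x;print(np.round(x,3),np.round(r.fun.reshape(-1,2),1).tolist())
E
python3 f5.py
```

```text
[ 5.06568e+02  2.48743e+02  5.08080e+01 -1.93000e-01  4.85650e+01
  6.53600e+01] [[-0.6, 0.0], [0.3, -0.1], [-0.7, 0.1], [0.4, -0.2], [-0.2, -0.1], [0.6, -0.4], [0.0, 0.2], [0.3, 0.4]]
TCP in tote at grasp [-4.50464837 66.30132993 52.60174976]
[ 5.07367e+02  2.48586e+02  5.12180e+01 -1.92000e-01  4.83580e+01
  6.54250e+01  5.40000e-01] [[-0.5, 0.0], [0.1, -0.4], [-0.4, -0.0], [0.2, -0.0], [0.2, -0.0], [0.1, -0.3], [-0.1, 0.2], [0.4, 0.5]]
TCP in tote at grasp [-4.46668153 66.3461823  52.68670546]
[494.996 -62.401  -4.193  46.941  64.316] [[-0.2, -1.9], [-2.0, 3.1], [0.5, 1.0], [1.2, -0.6], [0.2, -0.5], [-0.0, 0.4], [0.0, 0.0], [0.2, -0.8]]
[496.23  -62.431  -4.193  47.663  65.355  -3.879] [[1.1, -1.3], [-0.6, 2.8], [-0.7, 0.2], [-0.3, -0.5], [0.2, -0.6], [-0.1, 0.3], [0.0, 0.0], [0.2, -0.8]]
```

```bash
cat >> f5.py <<'E'
print("----")
m[1]=0
for z in(0,-3.9):
    f=lambda x:(m*(proj(w,P(48.3,65.4)@rot(x[2],0).T+np.r_[x[:2],z],s)-u)).ravel()
    r=least_squares(f,[495,-62,-4.2]);x=r.x;print(np.round(x,3),np.round(r.fun.reshape(-1,2),1).tolist())
s4,w4=pickle.load(open("w4.pkl","rb"))
print("w4 orange V by row, col 270:",[(v,int(w4["pixels"][v,269,2]),int(w4["pixels"][v,266,2]),int(w4["pixels"][v,258,2])) for v in range(170,250,3)])
E
python3 f5.py | sed -n '/----/,$p'
```

```text
----
[495.284 -63.295  -4.187] [[-0.9, -0.1], [-0.0, 0.0], [0.3, 1.4], [0.6, -0.1], [1.0, 1.6], [1.0, -0.7], [0.0, 0.0], [-1.9, -1.0]]
[496.626 -62.939  -4.186] [[0.9, 0.1], [-0.0, 0.0], [-0.4, 0.4], [-0.5, -0.3], [0.5, 0.3], [-0.2, -0.3], [0.0, 0.0], [-0.2, -0.2]]
w4 orange V by row, col 270: [(170, 200, 200, 245), (173, 206, 198, 210), (176, 219, 199, 108), (179, 220, 218, 107), (182, 219, 220, 15), (185, 215, 219, 15), (188, 216, 216, 19), (191, 214, 213, 19), (194, 211, 216, 19), (197, 219, 211, 21), (200, 218, 218, 20), (203, 220, 218, 111), (206, 222, 220, 138), (209, 218, 223, 137), (212, 106, 107, 137), (215, 109, 107, 137), (218, 108, 108, 137), (221, 107, 108, 137), (224, 108, 108, 137), (227, 107, 108, 137), (230, 108, 108, 137), (233, 108, 108, 136), (236, 110, 110, 137), (239, 137, 137, 137), (242, 137, 136, 137), (245, 137, 137, 137), (248, 137, 137, 137)]
```

Call:
drive_tool(commands="0.22 0.237 0 0 0 -0.146 0; 0.22 0.237 0 0 0 0 0; 0.22 0.237 0 0 0 0 0; 0.22 0.237 0 0 0 0 0; 0 0 -0.2 0 0 0 0; 0 0 -0.2 0 0 0 0; 0 0 -0.08 0 0 0 0; 0 0 0 0 0 0 0; 0 0 0 0 0 0 0; 0 0 0 0 0 0 0")

```text
time_s: 8.08
eef_pos: [551.9, -27.2, 126.0]
ee_rot: [0.001, 0.498, 0.867, 0.001]
force: [0.2, -0.1, -2.4]
grip_width: 0.098
grip_force: 88.7
```

```bash
python3 - <<'E'
from goto import *; from fit import *
M=rot(-1.0444,0); delta([551.4,-25.9,112],np.c_[-M[:,0],M[:,1],-M[:,2]])
s=sense();p=capture("wrist");pickle.dump((s,p),open("w6.pkl","wb"));cv2.imwrite("pics/w6.png",cv2.resize(p["pixels"],None,fx=1.5,fy=1.5))
E
```

```text
dpos/100 [-0.005  0.013 -0.14 ] drot units [-0.001  0.002 -0.002] deg 0.13
```

View pics/w6.png

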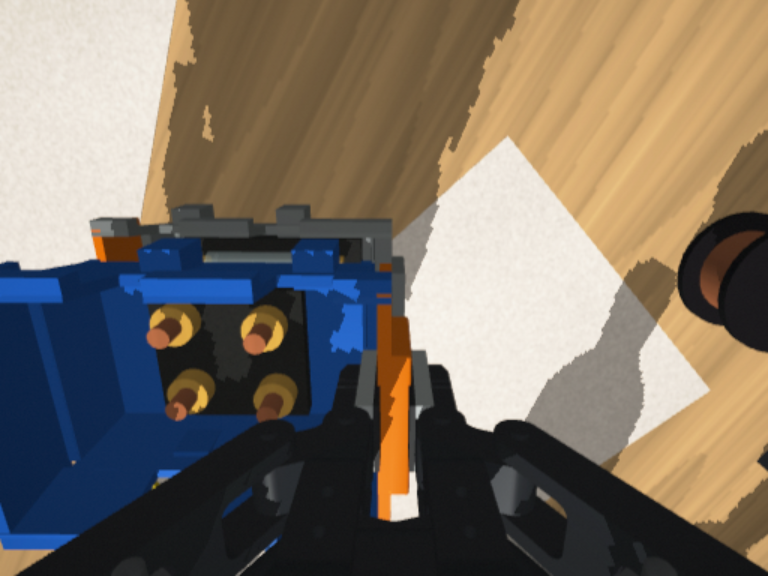

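The picture shows the blue tote squarely above the grey one. The grey rim's visible corners, at 1.5x, are (392,220) and (92,220). I'll check these against the fit before lowering.

```bash
python3 - <<'E'
from fit import *
s,w=pickle.load(open("w6.pkl","rb"))
X=np.array([[48.3,-65.4,60],[48.3,65.4,60],[25,-71,60]])
print((proj(w,X@rot(-4.186,0).T+[496.6,-62.9,-3.9],s)*1.5).round(1))
# held tote: block corner and its top rim corner
h,dx=52.6,-4.5;Rt=q2R(s["ee_rot"]).as_matrix()
Pt=[[-(a-dx),b-66,-(c-h)] for a,b,c in((-48.3,65.4,60),(-25,71,60),(-25,71,29))]
print((proj(w,np.array(Pt)@Rt.T+s["eef_pos"],s)*1.5).round(1))
g=w["pixels"].astype(int)
print("row143-150 col",[(u,g[149,u].tolist()) for u in range(252,268,2)])
print("col 200",[(v,g[v,225].tolist()) for v in range(140,160,2)])
print("block col268",[(v,g[v,268].tolist()) for v in range(166,248,4)])
E
```

```text
[[394.2 220.7]
 [ 94.6 220.6]
 [406.5 271.8]]
[[393.9 276.7]
 [413.2 353.2]
 [409.6 313.1]]
row143-150 col [(252, [77, 78, 75]), (254, [76, 78, 75]), (256, [77, 78, 75]), (258, [76, 77, 74]), (260, [76, 78, 77]), (262, [66, 97, 121]), (264, [63, 93, 116]), (266, [64, 93, 116])]
col 200 [(140, [66, 97, 120]), (142, [65, 96, 119]), (144, [64, 95, 118]), (146, [60, 65, 66]), (148, [74, 76, 73]), (150, [76, 77, 75]), (152, [76, 78, 75]), (154, [76, 77, 75]), (156, [82, 83, 80]), (158, [62, 63, 62])]
block col268 [(166, [129, 138, 145]), (170, [115, 123, 128]), (174, [62, 64, 63]), (178, [61, 61, 59]), (182, [69, 70, 67]), (186, [76, 77, 76]), (190, [76, 76, 73]), (194, [76, 76, 73]), (198, [77, 77, 75]), (202, [76, 77, 74]), (206, [75, 77, 74]), (210, [64, 73, 83]), (214, [6, 52, 106]), (218, [9, 53, 108]), (222, [8, 53, 108]), (226, [8, 53, 107]), (230, [10, 54, 108]), (234, [9, 54, 108]), (238, [10, 66, 135]), (242, [12, 67, 136]), (246, [25, 129, 239])]
```

Call:
drive_tool(commands="-0.007 0.018 -0.07 0 0 0 0; 0 0 -0.07 0 0 0 0; 0 0 -0.03 0 0 0 0; 0 0 -0.03 0 0 0 0; 0 0 0 0 0 0 0; 0 0 0 0 0 0 0")

```text
time_s: 8.63
eef_pos: [550.8, -24.8, 104.7]
ee_rot: [-0.0, 0.498, 0.867, 0.0]
force: [-0.4, -0.5, -1.7]
grip_width: 0.098
grip_force: 88.7
```

Call:
drive_tool(commands="0 0 -0.02 0 0 0 0; 0 0 -0.02 0 0 0 0; 0 0 0 0 0 0 0")

```text
time_s: 8.88
eef_pos: [550.7, -24.7, 100.5]
ee_rot: [-0.001, 0.498, 0.867, 0.0]
force: [-0.0, -0.5, -1.7]
grip_width: 0.1
grip_force: 88.7
```

Call:
drive_tool(commands="0.003 -0.005 -0.01 0 0 0 0; 0 0 -0.01 0 0 0 0; 0 0 0 0 0 0 0")

```text
time_s: 9.13
eef_pos: [551.3, -25.1, 99.9]
ee_rot: [-0.0, 0.498, 0.867, 0.001]
force: [-3.7, 2.8, 7.0]
grip_width: 0.101
grip_force: 90.3
```

Call:
drive_tool(commands="0 0 -0.008 0 0 0 0; 0 0 0 0 0 0 0")

```text
time_s: 9.3
eef_pos: [551.5, -25.1, 99.8]
ee_rot: [0.0, 0.498, 0.867, 0.001]
force: [-4.5, 3.1, 13.3]
grip_width: 0.102
grip_force: 91.3
```

Contact came at TCP z 99.9, which matches the predicted seating height of about 99, so the bottom is inside the mouth. I'll ease off and release.

Call:
drive_tool(commands="-0.002 0.002 0.008 0 0 0 0; 0 0 0 0 0 0 0", force=20)

```text
time_s: 9.47
eef_pos: [551.3, -25.1, 99.9]
ee_rot: [0.0, 0.498, 0.867, 0.001]
force: [-2.5, 1.9, 8.0]
grip_width: 0.099
grip_force: 90.2
```

Call:
drive_tool(commands="0 0 0 0 0 0 20; 0 0 0 0 0 0 30; 0 0 0 0 0 0 33; 0 0 0 0 0 0 33; 0 0 0.1 0 0 0 33; 0 0 0.2 0 0 0 33; 0 0 0.3 0 0 0 33; 0 0 0.3 0 0 0 33; 0 0 0.3 0 0 0 33; 0 0 0 0 0 0 33; 0 0 0 0 0 0 33; 0 0 0 0 0 0 33")

```text
time_s: 10.47
eef_pos: [550.6, -25.0, 218.5]
ee_rot: [-0.001, 0.498, 0.867, 0.0]
force: [0.8, 0.0, -0.6]
grip_width: 0.331
grip_force: 0.0
```

```bash
cat > f7.py <<'E'
from fit import *
s=sense();p=capture("wrist");pickle.dump((s,p),open("w7.pkl","wb"));t=capture("top");pickle.dump(t,open("t7.pkl","wb"))
print(s["eef_pos"],s["force"])
o=colmask(p,(3,180,60),(16,255,255))
k,l,st,c=cv2.connectedComponentsWithStats(o)
print([(st[i].tolist()) for i in range(1,k) if st[i,4]>60])
# predicted seated blue tote corners
M=rot(-1.0444,0)
X=np.array([[25,71,60],[-25,71,60],[-25,-71,60],[25,-71,60],[-48.3,-65.4,60],[48.3,-65.4,60],[-48.3,65.4,60],[48.3,65.4,60]])
print("pred",proj(p,X@M.T+[496.6,-62.9,46.1],s).round(0).tolist())
E
python3 f7.py
```

```text
[550.58914605 -25.02465329 218.48562134] [ 0.75482824  0.04452523 -0.63744885]
[[258, 151, 12, 92, 824]]
pred [[269.0, 225.0], [270.0, 169.0], [96.0, 169.0], [106.0, 225.0], [98.0, 141.0], [117.0, 249.0], [263.0, 141.0], [263.0, 249.0]]
```

```bash
python3 - <<'E'
from fit import *
s,p=pickle.load(open("w7.pkl","rb"))
o=colmask(p,(3,180,60),(16,255,255));b=colmask(p,*BL)
print("orange",[(v,int(np.nonzero(o[v])[0].min()),int(np.nonzero(o[v])[0].max())) for v in range(152,243,5)])
print("blueL",[(v,int(np.nonzero(b[v])[0].min())) for v in range(132,260,4) if b[v].any()])
print("blue top/bot",[(u,int(np.nonzero(b[:,u])[0].min()),int(np.nonzero(b[:,u])[0].max())) for u in range(100,262,10) if b[:,u].any()])
E
```

```text
orange [(152, 258, 262), (157, 258, 262), (162, 258, 267), (167, 258, 268), (172, 258, 269), (177, 258, 268), (182, 258, 268), (187, 258, 268), (192, 258, 268), (197, 258, 268), (202, 258, 268), (207, 258, 268), (212, 258, 268), (217, 258, 268), (222, 258, 268), (227, 258, 261), (232, 258, 261), (237, 258, 261), (242, 258, 261)]
blueL [(136, 165), (140, 99), (144, 97), (148, 98), (152, 99), (156, 99), (160, 100), (164, 101), (168, 98), (172, 95), (176, 96), (180, 97), (184, 97), (188, 98), (192, 99), (196, 99), (200, 100), (204, 101), (208, 101), (212, 102), (216, 103), (220, 104), (224, 104), (228, 111), (232, 112), (236, 113), (240, 113), (244, 114), (248, 115)]
blue top/bot [(100, 140, 202), (110, 140, 224), (120, 140, 248), (130, 140, 248), (140, 140, 248), (150, 139, 248), (160, 143, 246), (170, 133, 228), (180, 133, 232), (190, 140, 249), (200, 140, 249), (210, 140, 245), (220, 143, 237), (230, 133, 233), (240, 133, 232), (250, 140, 249), (260, 140, 249)]
```

The seated blue tote matches the predicted corners within about 1 px, so it is level, square and on the rim. Next is the yellow lid.

Call:
drive_tool(commands="-0.052 -0.305 0 0 0 -0.133 45; -0.052 -0.305 0 0 0 -0.133 45; -0.052 -0.305 0 0 0 -0.133 45; -0.052 -0.305 0 0 0 -0.133 45; -0.052 -0.305 0 0 0 -0.133 45; -0.052 -0.305 0 0 0 0 45; -0.052 -0.305 0 0 0 0 45; -0.052 -0.305 -0.1 0 0 0 45; -0.052 -0.305 -0.2 0 0 0 45; -0.052 -0.305 -0.2 0 0 0 45; 0 0 0 0 0 0 45; 0 0 0 0 0 0 45")

```text
time_s: 11.57
eef_pos: [497.9, -330.7, 166.7]
ee_rot: [-0.002, 0.706, 0.709, 0.001]
force: [0.3, 1.0, 1.0]
grip_width: 0.446
grip_force: 0.0
```

```bash
cat > f8.py <<'E'
from fit import *
s=sense();p=capture("wrist");pickle.dump((s,p),open("w8.pkl","wb"));print(s["eef_pos"],q2R(s["ee_rot"]).as_matrix().round(3).tolist())
im=p["pixels"];hsv=cv2.cvtColor(im,cv2.COLOR_BGR2HSV)
m=cv2.inRange(hsv,(20,120,60),(35,255,255));k,l,st,c=cv2.connectedComponentsWithStats(m)
i=1+np.argmax(st[1:,4]);print(st[i],c[i].round(1))
h=cv2.convexHull(np.argwhere(l==i)[:,::-1].astype(np.int32));q=cv2.approxPolyDP(h,5,True)[:,0];print("quad",q.tolist(),"mean col",im[l==i].mean(0))
for z in(10,6): print(z,[on_plane(p,v,z,s).round(1).tolist() for v in q])
bar=np.zeros_like(m);cv2.fillConvexPoly(bar,h,255);bar=cv2.erode(bar,np.ones((5,5)))&cv2.inRange(hsv,(0,0,0),(180,255,62))
k,l,st,c=cv2.connectedComponentsWithStats(bar)
for j in range(1,k):
    if st[j,4]>80: print("bar",st[j],c[j].round(1),[np.round(v,1) for v in cv2.minAreaRect(np.argwhere(l==j)[:,::-1].astype(np.float32))])
E
python3 f8.py
```

```text
[ 497.86873623 -330.67207316  166.66160472] [[-0.004, 1.0, -0.003], [1.0, 0.004, 0.004], [0.004, -0.003, -1.0]]
[  205    62   135   167 13632] [269.3 144.3]
quad [[339, 91], [295, 228], [205, 207], [237, 62]] mean col [ 11.66571303 145.39047829 168.20569249]
10 [[564.9, -250.2, 10.0], [530.5, -384.9, 10.0], [438.7, -362.0, 10.0], [474.2, -226.5, 10.0]]
6 [[565.9, -250.2, 6.0], [531.0, -386.8, 6.0], [437.9, -363.6, 6.0], [473.9, -226.1, 6.0]]
bar [ 254  121   32   72 1202] [268.8 156. ] [array([268.6, 156.5]), array([17.7, 70.8]), np.float64(15.3)]
```

```bash
cat > f9.py <<'E'
from fit import *; from goto import delta
from scipy.optimize import least_squares
s,w=pickle.load(open("w8.pkl","rb"))
u=np.array([[339,91],[295,228],[205,207],[237,62]])+[[.5,0],[.3,.3],[-.3,.3],[0,-.3]]
# order: +x side is world +x
X=np.array([[48,71,10],[48,-71,10],[-48,-71,10],[-48,71,10]],float)
f=lambda x:(proj(w,X@rot(x[2],0).T+np.r_[x[:2],x[3]],s)-u).ravel()
r=least_squares(f,[500,-305,-.25,-4]);x=r.x;print(np.round(x,3),np.round(r.fun,1))
B=box((-7,7),(-30,30),(42,))@rot(x[2],0).T+np.r_[x[:2],x[3]];print("bar top pred",proj(w,B,s).round(0).tolist())
M=rot(x[2],0)  # tool y = lid x ; tool z=-z; tool x = y cross z
Rt=np.c_[np.cross(M[:,0],-M[:,2]),M[:,0],-M[:,2]]
delta([x[0],x[1],30],Rt)
E
python3 f9.py
```

```text
[ 5.02294e+02 -3.06767e+02 -2.53000e-01 -3.85200e+00] [ 0.3 -0.1 -0.3  0.4  0.4 -0.4 -0.3  0.1]
bar top pred [[253.0, 190.0], [270.0, 123.0], [268.0, 193.0], [286.0, 128.0]]
dpos/100 [ 0.037  0.231 -1.38 ] drot units [-0.004 -0.001 -0.329] deg 14.82
```

Call:
drive_tool(commands="-0.1 0.1 0 0 0 -0.154 45; -0.1 0.1 0 0 0 -0.154 45; -0.03 0.04 0 0 0 -0.154 45; 0 0 0 0 0 -0.154 45; 0 0 0 0 0 -0.154 45; 0 0 0 0 0 -0.154 45; 0 0 0 0 0 -0.154 45; 0 0 0 0 0 -0.154 45; 0 0 0 0 0 -0.154 45; 0 0 0 0 0 -0.154 45; 0 0 0 0 0 -0.154 45; 0 0 0 0 0 -0.154 45; 0 0 0 0 0 -0.152 45; 0 0 0 0 0 0 45; 0 0 0 0 0 0 45")

```text
time_s: 12.87
eef_pos: [476.4, -305.2, 169.5]
ee_rot: [0.0, 1.0, 0.006, 0.001]
force: [-0.6, 0.6, 0.2]
grip_width: 0.452
grip_force: 0.0
```

```bash
sed -i 's/w8.pkl/w9.pkl/' f8.py; python3 f8.py
```

```text
[ 476.40244638 -305.20500056  169.46590411] [[1.0, 0.011, 0.002], [0.011, -1.0, -0.001], [0.002, 0.001, -1.0]]
[  183    79   167   133 13196] [262.4 145.3]
quad [[349, 120], [318, 211], [183, 177], [202, 79]] mean col [  4.46786905 140.33949682 163.11086693]
10 [[531.0, -385.4, 10.0], [439.4, -362.9, 10.0], [474.2, -227.0, 10.0], [565.4, -250.6, 10.0]]
6 [[530.6, -386.6, 6.0], [437.7, -363.7, 6.0], [473.1, -225.9, 6.0], [565.5, -249.8, 6.0]]
bar [ 229  136   70   36 1380] [263.4 153.6] [array([263.9, 153.7]), array([69.1, 20.7]), np.float64(14.9)]
```

Both lid views agree within 0.6 mm, so the camera bias is negligible sideways. I'll turn to the bar and grasp it.

Call:
drive_tool(commands="0.1 -0.01 -0.1 0 0 0.151 45; 0.1 -0.01 -0.1 0 0 0.151 45; 0.06 0.003 -0.1 0 0 0.151 45; 0 0 -0.1 0 0 0.151 45; 0 0 -0.1 0 0 0.151 45; 0 0 -0.1 0 0 0.151 45; 0 0 0 0 0 0.151 45; 0 0 0 0 0 0.151 45; 0 0 0 0 0 0.151 45; 0 0 0 0 0 0.151 45; 0 0 0 0 0 0.151 45; 0 0 0 0 0 0 45; 0 0 0 0 0 0 45")

```text
time_s: 14.0
eef_pos: [502.1, -307.6, 109.0]
ee_rot: [-0.0, 0.793, 0.609, 0.001]
force: [0.4, 0.1, 0.4]
grip_width: 0.45
grip_force: 0.0
```

```bash
python3 - <<'E'
from goto import *; from fit import rot
M=rot(-.253,0);delta([502.4,-306.8,33],np.c_[np.cross(M[:,0],-M[:,2]),M[:,0],-M[:,2]])
E
```

```text
dpos/100 [ 0.003  0.008 -0.76 ] drot units [-0.001  0.001  0.01 ] deg 0.47
```

Call:
drive_tool(commands="0.003 0.008 -0.3 0 0 0.01 45; 0 0 -0.25 0 0 0 45; 0 0 -0.13 0 0 0 45; 0 0 -0.08 0 0 0 45; 0 0 0 0 0 0 45; 0 0 0 0 0 0 0; 0 0 0 0 0 0 0; 0 0 0 0 0 0 0; 0 0 0 0 0 0 0; 0 0 0 0 0 0 0", force=60)

```text
time_s: 14.83
eef_pos: [502.9, -307.5, 34.2]
ee_rot: [0.001, 0.79, 0.613, 0.001]
force: [-0.1, 0.2, 6.4]
grip_width: 0.152
grip_force: 61.2
```

```bash
python3 - <<'E'
from goto import *; from fit import rot
s=sense();print(s["eef_pos"],s["grip_width"],s["grip_force"]);A=q2R(s["ee_rot"]).as_matrix();print(A.round(3).tolist())
M=rot(-.253,0); d=M.T@(s["eef_pos"]-[502.4,-306.8,0]);print("TCP in lid",d)
# target: blue centre estimates
Mb=rot(-1.0444,0);print("blue centre a",np.array([496.6,-62.9]),"b",(np.array([551.3,-25.1,0])-Mb@[-4.9,66,0])[:2])
E
```

```text
[ 502.85615741 -307.53226837   34.24931186] 0.15162217754166674 61.197463274002075
[[0.25, 0.968, 0.003], [0.968, -0.25, -0.001], [-0.0, 0.003, -1.0]]
TCP in lid [ 0.62492981 -0.59477666 34.24931186]
blue centre a [496.6 -62.9] b [496.69672796 -62.49642607]
```

Call:
drive_tool(commands="0 0 0.1 0 0 0 0; 0 0 0.25 0 0 0 0; 0 0 0.35 0 0 0 0; 0 0 0.35 0 0 0 0; 0 0 0.35 0 0 0 0; 0 0.3 0.2 0 0 -0.144 0; 0 0.35 0 0 0 -0.144 0; -0.02 0.35 0 0 0 -0.144 0; -0.02 0.35 0 0 0 -0.144 0; -0.02 0.35 0 0 0 -0.144 0; -0.01 0.35 0 0 0 -0.144 0; 0 0.3 0 0 0 -0.144 0; 0 0.09 0 0 0 0 0; 0 0 -0.15 0 0 0 0; 0 0 -0.2 0 0 0 0; 0 0 0 0 0 0 0; 0 0 0 0 0 0 0; 0 0 0 0 0 0 0")

```text
time_s: 16.33
eef_pos: [495.6, -63.5, 159.0]
ee_rot: [0.0, 0.965, 0.261, 0.001]
force: [0.3, -0.9, -0.5]
grip_width: 0.148
grip_force: 60.1
```

```bash
python3 - <<'E'
from goto import *; from fit import *
M=rot(-1.0444,0);Rt=np.c_[np.cross(M[:,0],-M[:,2]),M[:,0],-M[:,2]];delta([496.1,-63,146],Rt)
s=sense();p=capture("wrist");pickle.dump((s,p),open("w10.pkl","wb"));A=q2R(s["ee_rot"]).as_matrix();print(s["eef_pos"],A.round(3).tolist(),s["force"])
# lid in tool frame check: yellow hull
m=cv2.inRange(cv2.cvtColor(p["pixels"],cv2.COLOR_BGR2HSV),(20,120,40),(35,255,255));k,l,st,c=cv2.connectedComponentsWithStats(m);i=1+np.argmax(st[1:,4])
print(st[i]);q=cv2.approxPolyDP(cv2.convexHull(np.argwhere(l==i)[:,::-1].astype(np.int32)),4,True)[:,0];print(q.tolist())
# predicted plate corners: tool x=lid y(+0.6), tool y=lid x, tool z=-(z-34.2-3.9)
C=np.array([[b+.6,a,34.2-10+3.9] for a in(-48,48) for b in(-71,71)]);print(proj(p,C@A.T+s["eef_pos"],s).round(1).tolist())
E
```

```text
dpos/100 [ 0.005  0.005 -0.13 ] drot units [ 0.     0.003 -0.001] deg 0.14
[495.59007965 -63.46330196 158.96988121] [[0.864, 0.503, 0.002], [0.503, -0.864, -0.0], [0.002, 0.001, -1.0]] [ 0.34451029 -0.92377692 -0.53274611]
[  164   108   197   181 26201]
[[360, 110], [343, 280], [334, 288], [191, 288], [182, 280], [165, 108]]
[[188.2, 336.2], [165.5, 108.1], [337.3, 336.2], [359.7, 107.9]]
```

Call:
drive_tool(commands="0.005 0.005 -0.06 0 0 0 0; 0 0 -0.05 0 0 0 0; 0 0 -0.02 0 0 0 0; 0 0 0 0 0 0 0; 0 0 0 0 0 0 0")

```text
time_s: 16.8
eef_pos: [495.7, -62.5, 144.8]
ee_rot: [-0.0, 0.965, 0.261, 0.0]
force: [0.1, -0.0, -0.9]
grip_width: 0.148
grip_force: 60.1
```

Call:
drive_tool(commands="0 0 -0.015 0 0 0 0; 0 0 -0.015 0 0 0 0; 0 0 0 0 0 0 0")

```text
time_s: 17.05
eef_pos: [495.6, -62.5, 141.6]
ee_rot: [-0.0, 0.965, 0.261, 0.0]
force: [0.1, 0.1, -1.9]
grip_width: 0.151
grip_force: 60.1
```

Call:
drive_tool(commands="0 0 -0.01 0 0 0 0; 0 0 -0.01 0 0 0 0; 0 0 0 0 0 0 0")

```text
time_s: 17.3
eef_pos: [495.7, -62.5, 139.7]
ee_rot: [-0.0, 0.965, 0.261, 0.0]
force: [0.4, 0.1, -0.6]
grip_width: 0.147
grip_force: 60.1
```

Call:
drive_tool(commands="0 0 -0.01 0 0 0 0; 0 0 0 0 0 0 0")

```text
time_s: 17.47
eef_pos: [495.7, -62.5, 138.8]
ee_rot: [-0.0, 0.965, 0.261, 0.001]
force: [0.7, 0.1, -1.5]
grip_width: 0.152
grip_force: 60.2
```

Call:
drive_tool(commands="0 0 -0.008 0 0 0 0; 0 0 0 0 0 0 0")

```text
time_s: 17.63
eef_pos: [495.8, -62.5, 138.6]
ee_rot: [0.0, 0.965, 0.261, 0.001]
force: [-2.5, 0.1, 3.9]
grip_width: 0.152
grip_force: 61.1
```

The lid made contact at TCP z 138.6, against the expected seat of 138.2. I'll release and retreat.

Call:
drive_tool(commands="0 0 0 0 0 0 25; 0 0 0 0 0 0 40; 0 0 0 0 0 0 45; 0 0 0 0 0 0 45; 0 0 0.15 0 0 0 45; 0 0 0.3 0 0 0 45; 0 0 0.35 0 0 0 45; 0 0 0.35 0 0 0 45; 0 0 0.2 0 0 0 45; 0 0 0 0 0 0 45; 0 0 0 0 0 0 45; 0 0 0 0 0 0 45; 0 0 0 0 0 0 45")

```text
time_s: 18.72
eef_pos: [495.3, -62.3, 271.7]
ee_rot: [-0.001, 0.965, 0.261, -0.0]
force: [0.5, -0.1, 0.7]
grip_width: 0.45
grip_force: 0.0
```

```bash
sed -i 's/w9.pkl/w11.pkl/;s/for z in(10,6)/for z in(110,114)/' f8.py; python3 f8.py; python3 - <<'E'
from fit import *
from scipy.optimize import least_squares
s,w=pickle.load(open("w11.pkl","rb"))
X=np.array([[48,71,64],[48,-71,64],[-48,-71,64],[-48,71,64]],float)
print("pred",proj(w,X@rot(-1.0444,0).T+[496.6,-62.7,46.1],s).round(1).tolist())
# bottle etc check
t=capture("top")
for k in "bottle spool meter screwdriver jar mug lower_mark".split(): print(k,[np.round(b["position"]).tolist() for b in boxes_of(t,k)][:1])
E
```

```text
[495.31679583 -62.34878387 271.68518109] [[0.864, 0.503, -0.001], [0.503, -0.864, 0.001], [-0.001, -0.002, -1.0]]
[  210    99   106   141 12724] [263.  165.9]
quad [[315, 100], [309, 234], [218, 234], [211, 99]] mean col [  4.88242691 131.30414964 152.66740019]
110 [[580.8, -67.9, 110.0], [463.5, -137.4, 110.0], [414.8, -53.9, 110.0], [533.7, 15.1, 110.0]]
114 [[580.6, -67.2, 114.0], [464.9, -135.8, 114.0], [416.9, -53.5, 114.0], [534.1, 14.6, 114.0]]
bar [ 255  145   16   70 1060] [262.9 179.4] [array([262.5, 179.5]), array([69., 15.]), np.float64(90.0)]
pred [[316.4, 99.1], [308.8, 238.1], [218.8, 238.0], [211.7, 99.1]]
bottle [[328.0, 105.0]]
spool [[240.0, 137.0]]
meter [[419.0, 240.0]]
screwdriver [[232.0, 240.0]]
jar [[364.0, 118.0]]
mug [[99.0, 251.0]]
lower_mark []
```

```bash
python3 - <<'E'
from fit import *
s,w=pickle.load(open("w11.pkl","rb"));g=w["pixels"]
for u in(230,262,290,303): print(u,[(v,g[v,u].tolist()) for v in range(228,248,2)])
t=capture("wrist")["pixels"];print(abs(t.astype(int)-g).mean())
E
```

```text
230 [(228, [0, 142, 166]), (230, [3, 143, 167]), (232, [2, 144, 167]), (234, [0, 143, 167]), (236, [0, 143, 166]), (238, [0, 142, 166]), (240, [142, 166, 176]), (242, [159, 169, 179]), (244, [161, 172, 181]), (246, [159, 170, 180])]
262 [(228, [3, 144, 168]), (230, [3, 143, 166]), (232, [0, 143, 167]), (234, [0, 143, 166]), (236, [1, 142, 166]), (238, [1, 143, 166]), (240, [144, 165, 175]), (242, [160, 172, 181]), (244, [160, 171, 180]), (246, [161, 171, 180])]
290 [(228, [0, 144, 168]), (230, [2, 144, 167]), (232, [2, 144, 168]), (234, [1, 144, 167]), (236, [1, 144, 166]), (238, [2, 144, 167]), (240, [144, 165, 176]), (242, [164, 176, 185]), (244, [161, 172, 182]), (246, [162, 173, 182])]
303 [(228, [3, 144, 168]), (230, [1, 144, 168]), (232, [1, 144, 168]), (234, [5, 112, 130]), (236, [13, 11, 12]), (238, [10, 10, 10]), (240, [10, 10, 11]), (242, [8, 8, 7]), (244, [10, 11, 9]), (246, [9, 9, 8])]
2.152162339952257
```

The lid's edges match a flat, seated pose within about 1 px; the near corners are only hidden behind the fingers. The bystanders have not moved, so I'm handing in.

```bash
python3 -c "
from rig import *
print(finish_job())"
```

```text
the job is handed in; nothing more can be done
None
```

I handed in the job: the blue tote is stacked level on the grey tote's rim, orange end over plain end. The yellow lid sits flat on it and is released. The last camera check matched the intended pose within about 1 px (roughly 1 mm), but the hand-in returned no verdict.

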